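# Weigh the full connector tin

## Task

One of the three look-alike tins is full of connectors and the other two are empty: tell them apart by their weight. Set the full tin down gently in the middle of the scale's pan and leave it there to be weighed, and stand both empties side by side in the plywood tray. Keep the tins upright and do not disturb the other things on the bench.

Things in the scene. Friction and masses are not known exactly. Their poses are not given: they have to be found in the camera images.
- tin_a_centre (a point): One of three look-alike closed round metal tins standing on the bench: body 52 mm across, lid 53.6 mm across and 10 mm thick at the top, 58 mm tall overall; this point is its centre, half-way up (29 mm over its underside); its z axis points up through the lid. One tin of the three, any one, is full and weighs 0.30 to 0.42 kg; the other two are empty and weigh 0.08 to 0.09 kg. The names do not tell which. 
- tin_a: The same tin; origin at the centre of its underside, z up.
- tin_b_centre (a point): One of three look-alike closed round metal tins standing on the bench: body 52 mm across, lid 53.6 mm across and 10 mm thick at the top, 58 mm tall overall; this point is its centre, half-way up (29 mm over its underside); its z axis points up through the lid. One tin of the three, any one, is full and weighs 0.30 to 0.42 kg; the other two are empty and weigh 0.08 to 0.09 kg. The names do not tell which. 
- tin_b: The same tin; origin at the centre of its underside, z up.
- tin_c_centre (a point): One of three look-alike closed round metal tins standing on the bench: body 52 mm across, lid 53.6 mm across and 10 mm thick at the top, 58 mm tall overall; this point is its centre, half-way up (29 mm over its underside); its z axis points up through the lid. One tin of the three, any one, is full and weighs 0.30 to 0.42 kg; the other two are empty and weigh 0.08 to 0.09 kg. The names do not tell which. 
- tin_c: The same tin; origin at the centre of its underside, z up.
- pan: Flat round steel pan of the spring scale, 120 mm across, 6 mm thick, with a dark engraved circle 57 mm across round its middle. Origin at the centre of its top face, z up; it stands 105 mm over the bench when unloaded, and sinks straight down under load. It also rocks a little (1 N m per rad, at most 0.12 rad) under an off-centre load.
- pan_lift (a joint): How far the pan has sunk, m: 0 unloaded, at most 0.030. Stiffness 180 N/m after a preload of about 0.5 N, damped (8 N s/m); the full tin sinks it 13 to 21 mm, an empty one 1 to 3 mm.
- scale: The scale's grey housing, 150 x 150 mm and 64 mm high, fixed to the bench, the pan above its middle; origin at the centre of its underside, z up. A white marked strip with a pointer is on its -x face.
- tray: Plywood tray for the empties, fixed to the bench: 210 mm along its x, 130 mm along its y, walls 26 mm high and 5 mm thick, floor 5 mm thick; origin at the centre of its underside, z up.
- beaker_centre (a point): Bystander: open white ceramic pot, 64 mm across, 70 mm tall, loose; this point is its centre, 35 mm up.
- reel_centre (a point): Bystander: grey reel standing on its flange, 58 mm across, 44 mm tall, loose; this point is its centre, 22 mm up.
- heatsink_centre (a point): Bystander: finned aluminium heat sink, 50 mm along its x, 46 mm along its y, 38 mm tall, loose; this point is its centre, 19 mm up.
- key: Bystander: Morse key on a dark wooden base, 100 x 75 mm, 40 mm tall, loose; origin at the centre of its underside.
- mouse: Bystander: white computer mouse, 105 x 60 mm, 31 mm tall, loose; origin at the centre of its underside.
Mind the look-alikes: they are no part of the job. What is shaped like the tin_c but orange or pink is not meant.

How it is judged:
By the outcome, as a careful person would: the job done as asked, in the order asked, and still so for the second after the job is handed in, with the robot touching nothing.
It also fails if it takes over 69 s, if anything falls off the work surface, if the arm or the gripper's body presses on something with over 40 N, if the wrist force passes 120 N, or if a joint passes its speed limit or range.

## Robot

A 6-joint arm with a two-finger parallel gripper is mounted at the origin on the work surface. World frame = base frame: x ahead of the robot, y to its left, z up, the work surface at z = 0. Lengths are in m, angles in rad, forces in N, time in s.
With the tool pointing down it reaches from about 0.25 to 0.725 m from the base axis. Payload 4 kg.
Tool frame: the origin (TCP) lies midway between the tips of the shut fingers; the grasp point (between the pads) lies robot.pinch_z behind it (robot.pinch_z is the distance from the TCP to the grasp point, in m); z points along the fingers, y is the direction in which the jaws open and shut (so a half turn about z gives the same grasp; the last joint's range is limited). The gripper opens to 85 mm and grips with 20 to 120 N. Pads are 22 mm wide; open, the fingers measure 114 mm over their backs; the gripper's body (76 mm by 85 mm) begins 54 mm behind the grasp point. The pads swing forward as they close: fully open they stand 13 mm farther back than shut.
Start: joints at [-1.226, 0.241, 0.005, 1.335, 0, 1.571], TCP at [0.169, -0.471, 0.231] pointing down, gripper open.
Joint ranges: [-2.72, 2.72], [-1.05, 1.87], [-1.09, 1.28], [-1.99, 2.15], [-1.42, 1.44], [-3.14, 3.14]. Speed limits (rad/s): [2.79, 2.79, 3.14, 3.14, 3.14, 3.14].

## Interface

Orientations are given as a unit quaternion [x, y, z, w].
In Python, from plant import robot gives the robot as it stands.
- The arm moves only by the tool play_rows, never from a script. Its argument "rows" is a list of rows, each a list of 7 numbers: the shift along the tool's x, y, z in m, then the turn, a rotation vector about the tool's x, y, z in degrees, then the finger opening in m, from 0 to 0.0854. A call has exactly 8 rows; each row shifts and turns the commanded pose from where the row before left it, along the tool's axes as they then stand; what a row does not reach is not made up. A row lasts 1/8 s, in which the tool goes at most 62.5 mm and 10.7 degrees, less where a joint would pass 70% of its speed; a pose out of reach is approached as far as the arm can. A call is refused whole if a number of a shift passes 0.0625 or a number of a turn 10.7, either way. A call with a gripper value outside its range is refused whole. The fingers move at their own pace and stop on an object; "force" is the grip in N (left out, the last holds). Time passes only in rows, so rows that do not move let the fingers close, or fill a call up. It gives the time, the measured TCP pose, the force and the opening at its end, in the units of the state.
- robot.sense(): the state, without advancing time (a new reading comes with each control period).
- robot.grab_frame(name): name is "scene" or "top" or "wrist"; returns (picture, depth): 420x560x3 uint8, red, green, blue; 420x560 float32, m along the optical axis (not along the pixel's ray), 0 where there is no reading.
- robot.calibration(name): a dict with "fovy" (degrees; the focal length in pixels is half the picture's height over the tangent of half this angle, whatever the lens; pixels are square), "cx", "cy" (the principal point, pixels), "position" and "rotation" of the camera in the world. Camera axes: x right, y down, z forward; pixel columns grow to the right and rows downward; lengths in m; the calibration is good to about 2 mm. A picture is of the moment at which its call begins: read the wrist's pose just before it. calibration takes no time and is no camera call; for the wrist camera it gives the pose at the moment of the call.
- robot.job_done(): hands the job in, once; it reports no verdict.
The state is a dict: "time_s": time; "joint_pos": joint angles; "qvel": joint speeds; "tau": joint torques, N m; "position": TCP position; "orientation": TCP orientation; "contact_force": force on the tool from outside, world axes, zero at the start; "torque": the same for the moment, N m; "opening": opening from 0.0 (shut) to 1.0 (fully open).
Only numpy, scipy, OpenCV 4.12 (cv2) and the standard library are available. Lean on these libraries where they do the work, as an engineer would, in place of code of your own. Each camera call takes 0.05 s, during which the arm holds its last target.

## Working session

There is one attempt and no reset: what is moved stays moved. The work goes in short steps, Python scripts to look and compute and a tool call to move; the robot and the scene stay as the last step left them, time stands still between calls to the robot, and variables do not carry over. Pictures are saved under pics/ and viewed, and the job is handed in when it is done.

Besides the shell and the picture viewer there is one more tool, called in YAML: its name, and indented under it one key for each argument. play_rows: Moves the arm, as the interface text tells. Its arguments: {"type":"object","properties":{"rows":{"type":"array","items":{"type":"array","items":{"type":"number"}}},"force":{"type":"number"}},"required":["rows"]}

```bash
ls; mkdir -p pics; cat > h.py <<'E'
import numpy as np, cv2
from plant import robot
def K(c): 
    f=210/np.tan(np.radians(c['fovy'])/2); return f
def grab(n,fn=None):
    c=robot.calibration(n); p,d=robot.grab_frame(n)
    if fn: cv2.imwrite('pics/'+fn+'.png',p[:,:,::-1]); np.savez('pics/'+fn+'.npz',p=p,d=d,f=K(c),cx=c['cx'],cy=c['cy'],pos=np.array(c['position']),rot=np.array(c['rotation']))
    return p,d,c
def pts(fn):
    z=np.load('pics/'+fn+'.npz'); d=z['d']; v,u=np.mgrid[:d.shape[0],:d.shape[1]]
    R=z['rot']
    if R.size==4:
        from scipy.spatial.transform import Rotation; R=Rotation.from_quat(R).as_matrix()
    P=np.stack([(u-z['cx'])/z['f']*d,(v-z['cy'])/z['f']*d,d],-1)@R.T+z['pos']
    return P,z
E
python3 - <<'E'
from h import *
print(robot.sense(), robot.pinch_z)
for n in['top','scene']:
    p,d,c=grab(n,n+'0'); print(n,c)
E
```

```text
pics
{'time_s': 0.0, 'joint_pos': array([-1.22600826e+00,  2.41409875e-01,  3.71159437e-03,  1.33522700e+00,
        6.27616795e-06,  1.57082685e+00]), 'qvel': array([-0.00072787, -0.00213628,  0.00124596,  0.0009557 , -0.00071304,
        0.00049256]), 'tau': array([ 2.19613787e-03, -3.72323155e+01,  2.52404326e+01,  1.70797185e-02,
        5.97099825e-05, -6.38090807e-07]), 'position': array([ 0.16878087, -0.46996161,  0.23040971]), 'orientation': array([ 9.85178975e-01,  1.71526249e-01, -1.79525855e-04, -1.04923113e-03]), 'contact_force': array([0.079188  , 0.20510192, 0.43585731]), 'torque': array([ 0.00884998,  0.00792505, -0.01046696]), 'opening': 1.0001761116165782} 0.0187
top {'fovy': 48.24690010904736, 'cx': 274.25674987980426, 'cy': 207.67393141105214, 'position': array([3.71147902e-01, 6.13933743e-04, 1.16477466e+00]), 'rotation': array([-0.69797129,  0.71048965, -0.05254088,  0.07266354])}
scene {'fovy': 48.32700133617469, 'cx': 281.6912471490856, 'cy': 212.11928054295478, 'position': array([1.11824169, 0.22819718, 1.05641563]), 'rotation': array([ 0.55718666,  0.78083766, -0.22845601, -0.16626314])}
```

View pics/top0.png

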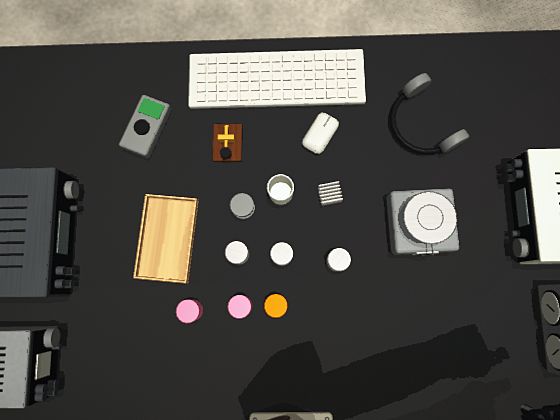

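View pics/scene0.png

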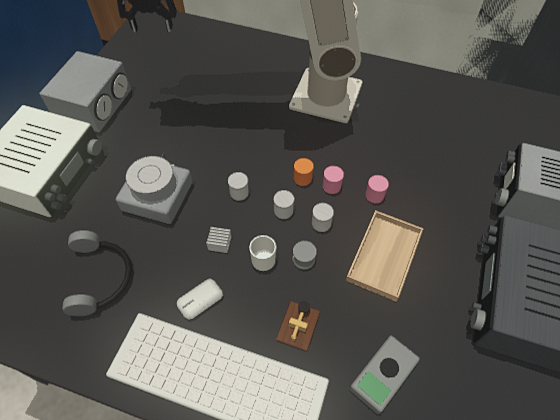

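The top view shows three white tins at (236,252), (281,254) and (339,260). The pink lids at (188,311) and (239,306) and the orange one at (276,306) are decoys. The scale pan is at (429,218), the tray at (166,239), the pot at (281,189), the reel at (242,205) and the heat sink at (330,192).

```bash
cat > m.py <<'E'
from h import *
import sys
def measure(fn,verbose=1):
    P,z=pts(fn); p=z['p'].astype(int)
    Z=P[...,2]
    return P,z
if __name__=='__main__':
    P,z=pts('top0'); Z=P[...,2]
    def blob(u,v,r,zlo,zhi,name):
        vv,uu=np.mgrid[:420,:560]
        m=(np.hypot(uu-u,vv-v)<r)&(Z>zlo)&(Z<zhi)
        q=P[m]; 
        (c,rad)=cv2.minEnclosingCircle(q[:,:2].astype(np.float32))
        print(name,m.sum(),'mean',q.mean(0).round(4),'enc',np.round(c,4),round(rad,4),'box',np.ptp(q[:,:2],axis=0).round(3), 'z',np.percentile(q[:,2],[5,95]).round(4))
    for u,v,n in[(236,252,'L'),(281,254,'M'),(339,260,'R'),(188,311,'p1'),(239,306,'p2'),(276,306,'o')]: blob(u,v,18,.052,.065,n)
    blob(429,218,40,.095,.12,'pan'); blob(422,222,60,.055,.072,'housing')
    blob(281,189,20,.06,.08,'pot'); blob(242,205,20,.035,.05,'reel'); blob(330,192,20,.03,.05,'hs')
    blob(227,142,30,.005,.05,'key'); blob(321,132,30,.008,.05,'mouse')
    for u,v in[(146,195),(197,198),(135,281),(187,282),(166,239),(100,110)]: print('tray',P[v,u].round(4))
    a=cv2.resize(z['p'][180:340,120:360],None,fx=3.3,fy=3.3,interpolation=cv2.INTER_CUBIC); cv2.imwrite('pics/crop0.png',a[:,:,::-1])
    a=cv2.resize(z['p'][170:280,370:480],None,fx=5,fy=5,interpolation=cv2.INTER_CUBIC); cv2.imwrite('pics/crop1.png',a[:,:,::-1])
E
python3 m.py
```

```text
L 390 mean [0.4659 0.1222 0.0576] enc [0.4657 0.123 ] 0.0269 box [0.052 0.053] z [0.0543 0.0611]
M 398 mean [0.4611 0.0151 0.0577] enc [0.4613 0.0151] 0.0268 box [0.052 0.05 ] z [0.0545 0.0611]
R 411 mean [ 0.445  -0.1194  0.0573] enc [ 0.4452 -0.1194] 0.027 box [0.052 0.052] z [0.0539 0.0606]
p1 415 mean [0.3312 0.2355 0.0578] enc [0.3316 0.2359] 0.0267 box [0.052 0.051] z [0.0547 0.0609]
p2 420 mean [0.34   0.1155 0.0577] enc [0.3401 0.1156] 0.0267 box [0.05  0.052] z [0.0543 0.061 ]
o 418 mean [0.3408 0.0308 0.0576] enc [0.3409 0.0308] 0.0266 box [0.05  0.051] z [0.0541 0.0611]
pan 2210 mean [ 0.5326 -0.3235  0.1043] enc [ 0.5282 -0.3232] 0.0654 box [0.13  0.119] z [0.1012 0.1075]
housing 1779 mean [ 0.5208 -0.3042  0.0624] enc [ 0.5324 -0.3226] 0.1013 box [0.158 0.152] z [0.0574 0.0664]
pot 133 mean [0.6203 0.0155 0.068 ] enc [0.6185 0.0158] 0.0322 box [0.064 0.06 ] z [0.062  0.0716]
reel 429 mean [0.5825 0.1105 0.0434] enc [0.583  0.1112] 0.0292 box [0.056 0.057] z [0.0396 0.0472]
hs 220 mean [ 0.6106 -0.107   0.0362] enc [ 0.6104 -0.1074] 0.0331 box [0.054 0.055] z [0.031  0.0406]
key 1080 mean [0.75   0.1501 0.0172] enc [0.7551 0.1514] 0.0761 box [0.148 0.133] z [0.0073 0.0398]
mouse 929 mean [ 0.7694 -0.0879  0.0259] enc [ 0.7849 -0.0921] 0.0693 box [0.135 0.094] z [0.0151 0.0318]
tray [0.6145 0.3522 0.0251]
tray [0.6089 0.2284 0.0017]
tray [ 0.4028  0.3812 -0.0031]
tray [0.3979 0.2473 0.0151]
tray [0.5053 0.3044 0.0044]
tray [0.8516 0.4895 0.0032]
```

```bash
cat > fk.py <<'E'
E
python3 - <<'E'
from h import *
from scipy.spatial.transform import Rotation as R
s=robot.sense(); print(R.from_quat(s['orientation']).as_matrix().round(3)); print(robot.calibration('wrist')); print([a for a in dir(robot) if a[0]!='_'])
E
```

```text
[[ 0.941  0.338 -0.001]
 [ 0.338 -0.941  0.002]
 [ 0.    -0.002 -1.   ]]
{'fovy': 67.02485064879028, 'cx': 274.4860979023494, 'cy': 208.5171764210151, 'position': array([ 0.24719051, -0.44325905,  0.37331675]), 'rotation': array([ 0.8071527 , -0.56752326, -0.09456231,  0.13221136])}
['IKError', 'calibration', 'grab_frame', 'job_done', 'pinch_z', 'sense']
```

View pics/crop0.png

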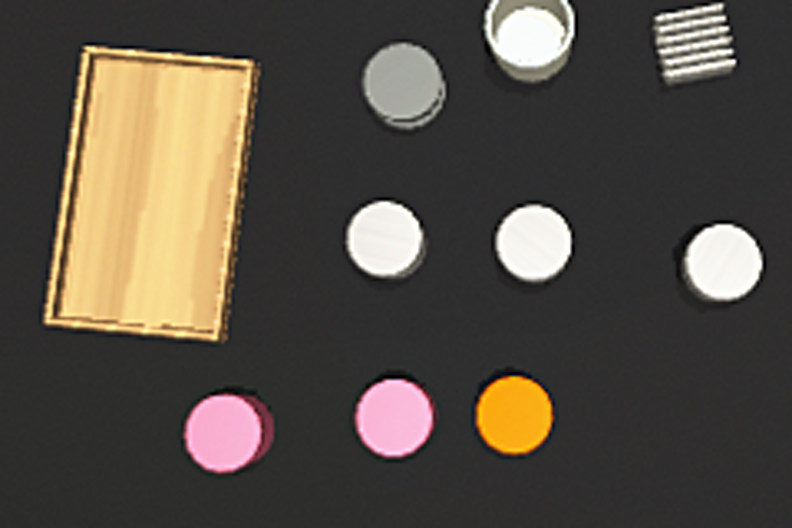

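View pics/crop1.png

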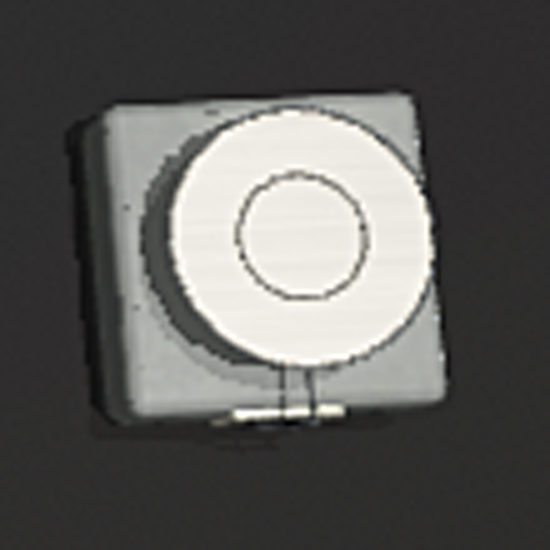

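The crop shows the three white-lidded tins at (385,240), (533,243) and (724,262), all 58 mm high with 53 mm lids. The pink and orange ones are the decoys. Next I'll compute the pan centre and tray pose.

```bash
cat >> h.py <<'E'
from scipy.spatial.transform import Rotation as Rn
def ray(z,u,v,h):
    R=Rn.from_quat(z['rot']).as_matrix() if z['rot'].size==4 else z['rot']
    d=R@np.array([(u-z['cx'])/z['f'],(v-z['cy'])/z['f'],1]); p=z['pos']
    return p+d*(h-p[2])/d[2]
def go(target,yaw_deg):
    """total shift in tool axes after turning to yaw (down-pointing), and the turn rotvec"""
    s=robot.sense(); R0=Rn.from_quat(s['orientation'])
    yx=np.radians(yaw_deg); Rt=Rn.from_matrix(np.array([[np.cos(yx),np.sin(yx),0],[np.sin(yx),-np.cos(yx),0],[0,0,-1]]))
    D=np.array(target)-s['position']
    print('t',round(s['time_s'],3),'pos',s['position'].round(4),'F',s['contact_force'].round(2),'op',round(s['opening'],3),'turn(deg,tool)',np.degrees((R0.inv()*Rt).as_rotvec()).round(2),'shift in cur tool',R0.inv().apply(D).round(4),'in target tool',Rt.inv().apply(D).round(4))
E
python3 - <<'E'
from h import *
P,z=pts('top0')
print('pan ring',ray(z,370+303.5/5-.4,170+236/5-.4,.105),'rim',ray(z,370+301.5/5-.4,170+236/5-.4,.105))
c=np.array([ray(z,120+u/3.3-.35,180+v/3.3-.35,.026) for u,v in[(84,46),(259,62),(222,340),(44,323)]])
print(c.round(4),c.mean(0).round(4),[np.linalg.norm(c[i]-c[i-1]).round(3) for i in range(4)])
a=c[0]-c[3]+c[1]-c[2]; print('yaw of tray x',np.degrees(np.arctan2(a[1],a[0])))
for u,v in[(385,240),(533,243),(724,262)]: print(ray(z,120+u/3.3-.35,180+v/3.3-.35,.058).round(4))
go([.445,-.119,.12],0)
E
```

```text
pan ring [ 0.53311223 -0.32391757  0.105     ] rim [ 0.53313007 -0.32301995  0.105     ]
[[0.618  0.3543 0.026 ]
 [0.6028 0.2208 0.026 ]
 [0.396  0.2451 0.026 ]
 [0.4104 0.377  0.026 ]] [0.5068 0.2993 0.026 ] [np.float64(0.209), np.float64(0.134), np.float64(0.208), np.float64(0.133)]
yaw of tray x -6.471913920344786
[0.4643 0.1221 0.058 ]
[0.4603 0.0161 0.058 ]
[ 0.4444 -0.1193  0.058 ]
t 0.1 pos [ 0.1688 -0.47    0.2305] F [ 0.62 -0.5   0.84] op 1.004 turn(deg,tool) [-0.11  0.02 19.76] shift in cur tool [ 0.3786 -0.2368  0.111 ] in target tool [ 0.2762 -0.351   0.1105]
```

play_rows:
  rows:
    - [0,0,0,0,0,9.9,0.085]
    - [0,0,0,0,0,9.9,0.085]
    - [0.034,-0.044,0,0,0,0,0.085]
    - [0.034,-0.044,0,0,0,0,0.085]
    - [0.034,-0.044,0.015,0,0,0,0.085]
    - [0.034,-0.044,0.015,0,0,0,0.085]
    - [0.034,-0.044,0.015,0,0,0,0.085]
    - [0.034,-0.044,0.015,0,0,0,0.085]
  force: 30

```text
time_s: 1.1
position: [0.3739, -0.2051, 0.1707]
orientation: [1.0, -0.001, -0.0, 0.0]
contact_force: [1.1, -0.7, 0.9]
opening: 0.998
```

```bash
python3 -c "
from h import *
go([.445,-.119,.012],0)"
```

```text
t 1.1 pos [ 0.3739 -0.2051  0.1707] F [ 1.1  -0.73  0.95] op 0.998 turn(deg,tool) [ 0.01  0.   -0.06] shift in cur tool [ 0.071  -0.0862  0.1587] in target tool [ 0.0711 -0.0861  0.1587]
```

play_rows:
  rows:
    - [0.03,-0.036,0,0,0,0,0.085]
    - [0.03,-0.036,0.0,0,0,0,0.085]
    - [0.011,-0.014,0.02,0,0,0,0.085]
    - [0,0,0.035,0,0,0,0.085]
    - [0,0,0.02,0,0,0,0.085]
    - [0,0,0,0,0,0,0.085]
    - [0,0,0,0,0,0,0.085]
    - [0,0,0,0,0,0,0.085]

```text
time_s: 2.1
position: [0.4452, -0.1212, 0.0974]
orientation: [1.0, -0.001, 0.001, 0.0]
contact_force: [-0.3, -0.6, 0.1]
opening: 0.995
```

```bash
python3 -c "
from h import *
go([.445,-.119,.012],0)
grab('wrist','w1')
P,z=pts('w1')
print(P[200:420:40,200:400:40].round(3).reshape(-1,3)[:5])
"
```

```text
t 2.1 pos [ 0.4452 -0.1212  0.0974] F [-0.33 -0.65  0.09] op 0.995 turn(deg,tool) [ 0.03 -0.13 -0.06] shift in cur tool [-0.0003 -0.0022  0.0854] in target tool [-0.0002 -0.0022  0.0854]
[[ 0.454 -0.063  0.   ]
 [ 0.454 -0.095  0.001]
 [ 0.472 -0.125  0.058]
 [ 0.454 -0.158  0.   ]
 [ 0.454 -0.19  -0.   ]]
```

View pics/w1.png

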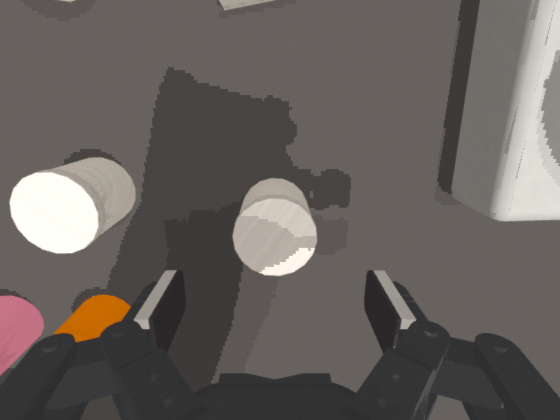

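The wrist view shows the right tin's lid centred at about (275,232), midway between the open fingers.

```bash
cat >> h.py <<'E'
def lid(fn,u,v,r=70,zlo=.054,zhi=.062):
    P,z=pts(fn); Z=P[...,2]; vv,uu=np.mgrid[:420,:560]
    m=(np.hypot(uu-u,vv-v)<r)&(Z>zlo)&(Z<zhi); q=P[m]
    c,rad=cv2.minEnclosingCircle(q[:,:2].astype(np.float32)); print('lid',m.sum(),q.mean(0).round(4),np.round(c,4),round(rad,4))
E
python3 -c "
from h import *
lid('w1',275,232,55); lid('w1',65,205,75)"
```

```text
lid 5196 [ 0.4485 -0.122   0.0581] [ 0.4469 -0.122 ] 0.0269
lid 5811 [0.4646 0.0113 0.0582] [0.463  0.0126] 0.0276
```

play_rows:
  rows:
    - [0.001,0,0.03,0,0,0,0.085]
    - [0,0,0.03,0,0,0,0.085]
    - [0,0,0.02,0,0,0,0.085]
    - [0,0,0.005,0,0,0,0.085]
    - [0,0,0,0,0,0,0.06]
    - [0,0,0,0,0,0,0.045]
    - [0,0,0,0,0,0,0.045]
    - [0,0,0,0,0,0,0.045]
  force: 30

```text
time_s: 3.15
position: [0.4464, -0.1212, 0.0125]
orientation: [1.0, -0.0, 0.001, 0.0]
contact_force: [-0.4, -0.7, 6.6]
opening: 0.612
```

```bash
python3 -c "
from h import *
go([.445,-.119,.012],0)"
```

```text
t 3.15 pos [ 0.4464 -0.1212  0.0125] F [-0.42 -0.72  6.64] op 0.612 turn(deg,tool) [ 0.05 -0.15 -0.05] shift in cur tool [-0.0014 -0.0022  0.0005] in target tool [-0.0014 -0.0022  0.0005]
```

play_rows:
  rows:
    - [0,0,-0.008,0,0,0,0.04]
    - [0,0,-0.015,0,0,0,0.04]
    - [0,0,-0.007,0,0,0,0.04]
    - [0,0,0,0,0,0,0.04]
    - [0,0,0,0,0,0,0.04]
    - [0,0,0,0,0,0,0.04]
    - [0,0,0,0,0,0,0.04]
    - [0,0,0,0,0,0,0.04]

```text
time_s: 4.15
position: [0.4452, -0.1208, 0.0411]
orientation: [1.0, -0.0, -0.0, -0.0]
contact_force: [0.0, -0.2, -1.0]
opening: 0.617
```

```bash
python3 -c "
from h import *
go([.445,-.119,.012],0)
for i in range(4): robot.grab_frame('top'); s=robot.sense(); print(s['contact_force'].round(2),s['tau'].round(3))"
```

```text
t 4.15 pos [ 0.4452 -0.1208  0.0411] F [ 0.02 -0.22 -1.03] op 0.617 turn(deg,tool) [-0.01  0.02 -0.05] shift in cur tool [-0.0001 -0.0018  0.0291] in target tool [-0.0002 -0.0018  0.0291]
[-0.34 -0.06 -0.89] [ 0.0000e+00 -3.6801e+01  1.9638e+01  5.0000e-03  0.0000e+00 -0.0000e+00]
[ 0.21  0.5  -0.48] [-0.0000e+00 -3.6799e+01  1.9644e+01  4.0000e-03  0.0000e+00 -0.0000e+00]
[ 0.2   0.23 -1.43] [-0.0000e+00 -3.6799e+01  1.9649e+01  3.0000e-03  0.0000e+00  0.0000e+00]
[-0.11 -0.77 -1.39] [ 1.0000e-03 -3.6801e+01  1.9654e+01  2.0000e-03  0.0000e+00 -0.0000e+00]
```

R weighs about 1 N, so it is empty. I'll put it back and test the middle tin.

play_rows:
  rows:
    - [0,0,0.015,0,0,0,0.04]
    - [0,0,0.01,0,0,0,0.04]
    - [0,0,0.003,0,0,0,0.04]
    - [0,0,0,0,0,0,0.07]
    - [0,0,0,0,0,0,0.085]
    - [0,0,0,0,0,0,0.085]
    - [0,0,-0.04,0,0,0,0.085]
    - [0,0,-0.045,0,0,0,0.085]

```text
time_s: 5.35
position: [0.4445, -0.1206, 0.0988]
orientation: [1.0, -0.0, -0.001, -0.0]
contact_force: [1.0, 0.0, 0.3]
opening: 0.997
```

```bash
python3 -c "
from h import *
go([.462,.0145,.0975],0)"
```

```text
t 5.35 pos [ 0.4445 -0.1206  0.0988] F [0.96 0.03 0.3 ] op 0.997 turn(deg,tool) [-0.03  0.11 -0.04] shift in cur tool [ 0.0174 -0.1351  0.0014] in target tool [ 0.0175 -0.1351  0.0013]
```

play_rows:
  rows:
    - [0.006,-0.045,0,0,0,0,0.085]
    - [0.006,-0.045,0,0,0,0,0.085]
    - [0.005,-0.045,0,0,0,0,0.085]
    - [0,0,0,0,0,0,0.085]
    - [0,0,0,0,0,0,0.085]
    - [0,0,0,0,0,0,0.085]
    - [0,0,0,0,0,0,0.085]
    - [0,0,0,0,0,0,0.085]

```text
time_s: 6.35
position: [0.4624, 0.0055, 0.0983]
orientation: [1.0, 0.004, -0.0, -0.003]
contact_force: [-0.0, -0.8, 0.4]
opening: 0.995
```

```bash
python3 -c "
from h import *
go([.462,.0145,.0125],0)
grab('wrist','w2')
lid('w2',275,232,60)
"
```

```text
t 6.35 pos [0.4624 0.0055 0.0983] F [-0.03 -0.75  0.44] op 0.995 turn(deg,tool) [-0.37  0.01  0.49] shift in cur tool [-0.0003 -0.0085  0.0858] in target tool [-0.0004 -0.009   0.0858]
lid 5135 [0.4647 0.0127 0.0581] [0.4632 0.0128] 0.0269
```

View pics/w2.png

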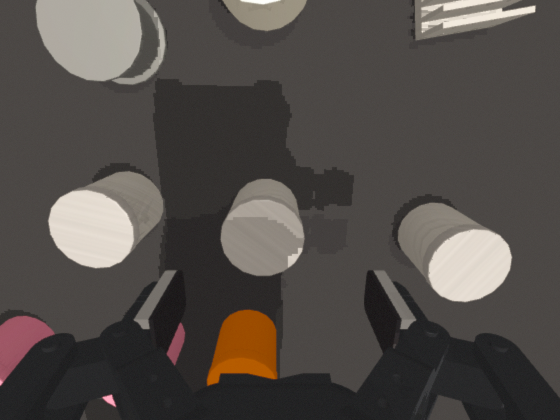

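The middle tin's lid is at (262,232), slightly left of centre, so I'll correct y by 8 mm while descending.

play_rows:
  rows:
    - [0.0,-0.008,0.0,0,0,0.5,0.085]
    - [0,0,0.03,0,0,0,0.085]
    - [0,0,0.03,0,0,0,0.085]
    - [0,0,0.025,0,0,0,0.085]
    - [0,0,0,0,0,0,0.06]
    - [0,0,0,0,0,0,0.04]
    - [0,0,0,0,0,0,0.04]
    - [0,0,0,0,0,0,0.04]

```text
time_s: 7.4
position: [0.4634, 0.0083, 0.0144]
orientation: [1.0, 0.005, 0.001, -0.006]
contact_force: [-0.2, 1.1, 2.4]
opening: 0.613
```

play_rows:
  rows:
    - [0,0,-0.008,0,0,0,0.04]
    - [0,0,-0.015,0,0,0,0.04]
    - [0,0,-0.007,0,0,0,0.04]
    - [0,0,0,0,0,0,0.04]
    - [0,0,0,0,0,0,0.04]
    - [0,0,0,0,0,0,0.04]
    - [0,0,0,0,0,0,0.04]
    - [0,0,0,0,0,0,0.04]

```text
time_s: 8.4
position: [0.4623, 0.0078, 0.0432]
orientation: [1.0, 0.005, -0.0, -0.006]
contact_force: [1.0, -0.1, -3.2]
opening: 0.612
```

```bash
python3 -c "
from h import *
go([.462,.0145,.0125],0)
for i in range(4): robot.grab_frame('top'); s=robot.sense(); print(s['contact_force'].round(2))"
```

```text
t 8.4 pos [0.4623 0.0078 0.0432] F [ 0.99 -0.11 -3.18] op 0.612 turn(deg,tool) [-0.69  0.03  0.58] shift in cur tool [-0.0002 -0.0063  0.0307] in target tool [-0.0003 -0.0067  0.0307]
[-0.19  0.59 -3.17]
[ 0.14 -0.48 -3.81]
[ 0.02  0.05 -3.94]
[ 0.4   1.13 -4.32]
```

The middle tin reads about −3.9 N, so it is the full one. I'll lift it and carry it to the pan.

play_rows:
  rows:
    - [0,0,-0.03,-0.7,0,0.6,0.04]
    - [0,0.0,-0.045,0,0,0,0.04]
    - [0.0,0.02,-0.045,0,0,0,0.04]
    - [0.008,0.04,-0.007,0,0,0,0.04]
    - [0.01,0.045,0,0,0,0,0.04]
    - [0.01,0.045,0,0,0,0,0.04]
    - [0.01,0.045,0,0,0,0,0.04]
    - [0.01,0.045,0,0,0,0,0.04]
  force: 40

```text
time_s: 9.6
position: [0.5118, -0.2384, 0.1694]
orientation: [1.0, 0.003, -0.0, -0.002]
contact_force: [0.7, 0.7, -3.8]
opening: 0.606
```

```bash
python3 -c "
from h import *
go([.533,-.3235,.13],0)"
```

```text
t 9.6 pos [ 0.5118 -0.2384  0.1694] F [ 0.65  0.71 -3.78] op 0.606 turn(deg,tool) [-0.21  0.02  0.3 ] shift in cur tool [0.0208 0.0853 0.039 ] in target tool [0.0212 0.0851 0.0394]
```

play_rows:
  rows:
    - [0.01,0.04,0,0,0,0,0.04]
    - [0.009,0.035,0,0,0,0,0.04]
    - [0.002,0.01,0.0,0,0,0,0.04]
    - [0.0,0.0,0.01,0,0,0,0.04]
    - [0,0,0.01,0,0,0,0.04]
    - [0,0,0,0,0,0,0.04]
    - [0,0,0,0,0,0,0.04]
    - [0,0,0,0,0,0,0.04]

```text
time_s: 10.6
position: [0.5336, -0.3216, 0.1499]
orientation: [1.0, 0.003, 0.0, -0.001]
contact_force: [0.3, -0.2, -3.6]
opening: 0.61
```

```bash
python3 -c "
from h import *
go([.533,-.3235,.13],0)
grab('wrist','w3')
grab('top','t3')
P,z=pts('top0')
# pan centre via depth in top0, restricted by pixel radius
P,z=pts('w3')
for y in range(20,420,50): print([tuple(P[y,x].round(3)) for x in (150,200,275,350,400)])
a=cv2.resize(np.load('pics/t3.npz')['p'][170:280,370:480],None,fx=5,fy=5,interpolation=cv2.INTER_CUBIC); cv2.imwrite('pics/t3c.png',a[:,:,::-1])
"
```

```text
t 10.6 pos [ 0.5336 -0.3216  0.1499] F [ 0.28 -0.18 -3.57] op 0.61 turn(deg,tool) [-0.16 -0.04  0.34] shift in cur tool [-0.0006  0.002   0.0199] in target tool [-0.0006  0.0019  0.0199]
[(np.float64(0.679), np.float64(-0.22), np.float64(0.0)), (np.float64(0.679), np.float64(-0.26), np.float64(-0.0)), (np.float64(0.679), np.float64(-0.321), np.float64(-0.001)), (np.float64(0.679), np.float64(-0.382), np.float64(0.0)), (np.float64(0.68), np.float64(-0.423), np.float64(-0.001))]
[(np.float64(0.641), np.float64(-0.215), np.float64(-0.0)), (np.float64(0.641), np.float64(-0.258), np.float64(0.0)), (np.float64(0.642), np.float64(-0.322), np.float64(0.001)), (np.float64(0.642), np.float64(-0.385), np.float64(-0.0)), (np.float64(0.642), np.float64(-0.427), np.float64(0.002))]
[(np.float64(0.6), np.float64(-0.21), np.float64(-0.001)), (np.float64(0.604), np.float64(-0.269), np.float64(0.062)), (np.float64(0.604), np.float64(-0.322), np.float64(0.062)), (np.float64(0.605), np.float64(-0.374), np.float64(0.063)), (np.float64(0.602), np.float64(-0.432), np.float64(0.002))]
[(np.float64(0.555), n
[... 763 characters left out ...]
0.51), np.float64(-0.373), np.float64(0.105)), (np.float64(0.451), np.float64(-0.453), np.float64(-0.0))]
[(np.float64(0.54), np.float64(-0.277), np.float64(0.196)), (np.float64(0.54), np.float64(-0.295), np.float64(0.195)), (np.float64(0.54), np.float64(-0.323), np.float64(0.195)), (np.float64(0.541), np.float64(-0.35), np.float64(0.196)), (np.float64(0.541), np.float64(-0.369), np.float64(0.195))]
[(np.float64(0.53), np.float64(-0.28), np.float64(0.209)), (np.float64(0.551), np.float64(-0.303), np.float64(0.229)), (np.float64(0.516), np.float64(-0.323), np.float64(0.195)), (np.float64(0.551), np.float64(-0.342), np.float64(0.228)), (np.float64(0.53), np.float64(-0.366), np.float64(0.208))]
```

View pics/w3.png

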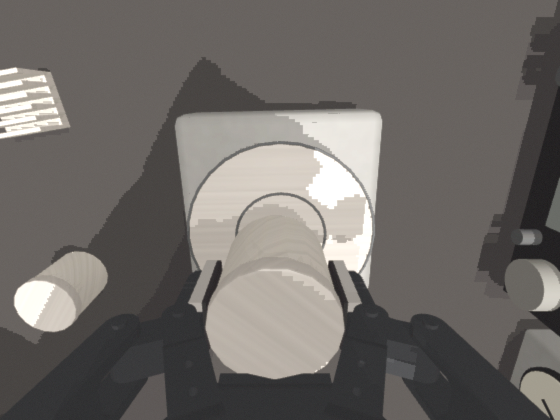

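View pics/t3c.png

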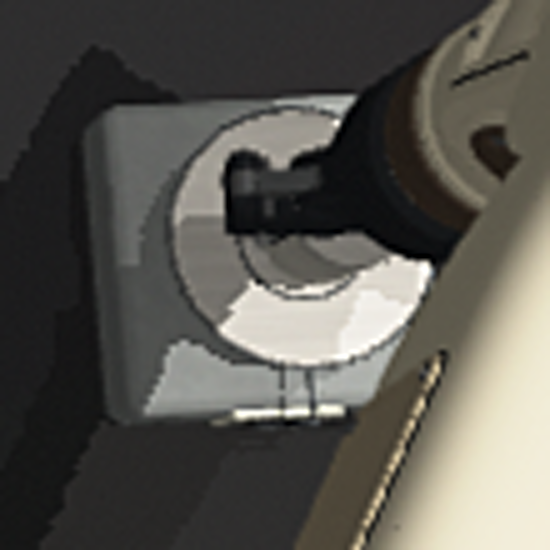

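The wrist view shows the pan rim from column 188 to 374 and the ring from 236 to 326, so the pan's centre column is about 281. The held tin's lid is at about (278,312). I'll fit the pan and lid centres from these.

```bash
python3 - <<'E'
from h import *
from scipy.optimize import least_squares
P,z=pts('w3'); 
# pan rim pixels: per row, first/last pixel with z in .1-.11
vv,uu=np.mgrid[:420,:560]
m=(P[...,2]>.1)&(P[...,2]<.11)&(uu>180)&(uu<385)&(vv>135)&(vv<270)
q=[]
for v in range(150,262,3):
    w=np.where(m[v])[0]
    if len(w)>5:
        for u in (w[0]-.5,w[-1]+.5): q.append(ray(z,u,v,.105)[:2])
for u in range(230,335,4):
    w=np.where(m[:,u])[0]; q.append(ray(z,u,w[0]-.5,.105)[:2])
q=np.array(q)
f=least_squares(lambda p:np.hypot(*(q-p[:2]).T)-p[2],[.53,-.32,.06],loss='soft_l1',f_scale=.001); print('pan',f.x.round(4),np.abs(f.fun).max())
f=least_squares(lambda p:np.hypot(*(q-p[:2]).T)-.06,[.53,-.32],loss='soft_l1',f_scale=.001); print('pan r fixed',f.x.round(4))
# ring points read off
r=np.array([ray(z,u,v,.105)[:2] for u,v in[(236,232),(326,232),(281,194)]]); print('ring',r.round(4), (r[0,0]+0, (r[0,1]+r[1,1])/2), r[2,0]-.0285)
# lid
m=(P[...,2]>.188)&(P[...,2]<.2)&(np.hypot(uu-278,vv-312)<70)&(vv<372)
a=P[m]; print('lid',a.mean(0).round(4),m.sum(),a.min(0).round(4),a.max(0).round(4))
E
python3 - <<'E'
import sys; sys.path.insert(0,'.')
import os; os.chdir('.')
from h import *
z=np.load('pics/w3.npz'); cv2.imwrite('pics/w3c.png',cv2.resize(z['p'][190:400,180:390],None,fx=2.8,fy=2.8,interpolation=cv2.INTER_CUBIC)[:,:,::-1])
E
```

```text
pan [ 0.5345 -0.326   0.0603] 0.000508971268790917
pan r fixed [ 0.5349 -0.326 ]
ring [[ 0.5371 -0.2975]
 [ 0.5375 -0.3552]
 [ 0.5626 -0.3261]] (np.float64(0.5370560614756275), np.float64(-0.326371686704937)) 0.5340916446750599
lid [ 0.5391 -0.3235  0.1933] 12461 [ 0.5131 -0.3504  0.188 ] [ 0.5616 -0.2975  0.1957]
```

View pics/w3c.png

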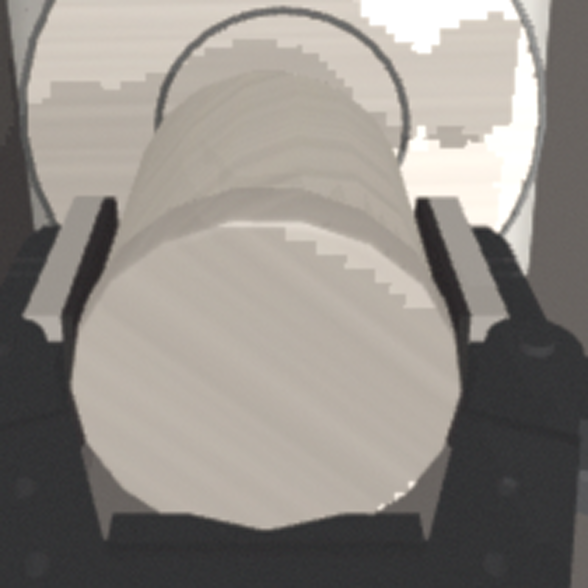

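Relative offset is x ≈ 0 and y ≈ −2 mm. I'll correct that and lower gently.

play_rows:
  rows:
    - [0,0.002,0.004,0,0,0.3,0.04]
    - [0,0.0,0.006,0,0,0,0.04]
    - [0,0,0.006,0,0,0,0.04]
    - [0,0,0.005,0,0,0,0.04]
    - [0,0,0.004,0,0,0,0.04]
    - [0,0,0.003,0,0,0,0.04]
    - [0,0,0.003,0,0,0,0.04]
    - [0,0,0.003,0,0,0,0.04]

```text
time_s: 11.7
position: [0.5333, -0.3238, 0.1154]
orientation: [1.0, 0.0, 0.0, -0.002]
contact_force: [-0.4, 0.7, -2.6]
opening: 0.61
```

play_rows:
  rows:
    - [0,0,0.002,0,0,0,0.04]
    - [0,0.0,0.002,0,0,0,0.04]
    - [0,0,0.002,0,0,0,0.04]
    - [0,0,0.002,0,0,0,0.04]
    - [0,0,0.002,0,0,0,0.04]
    - [0,0,0.002,0,0,0,0.04]
    - [0,0,0,0,0,0,0.04]
    - [0,0,0,0,0,0,0.04]

```text
time_s: 12.7
position: [0.5333, -0.3237, 0.1034]
orientation: [1.0, 0.0, 0.0, -0.002]
contact_force: [-0.5, -0.1, -0.9]
opening: 0.609
```

```bash
python3 -c "
from h import *
go([.5335,-.324,.10],0)
for i in range(3): robot.grab_frame('top'); s=robot.sense(); print(s['contact_force'].round(2))
grab('wrist','w4')"
```

```text
t 12.7 pos [ 0.5333 -0.3237  0.1034] F [-0.55 -0.1  -0.88] op 0.609 turn(deg,tool) [-0.18 -0.01  0.01] shift in cur tool [0.0002 0.0003 0.0034] in target tool [0.0002 0.0003 0.0034]
[-0.47  0.03 -0.48]
[-0.5  -0.53 -0.44]
[-0.23 -0.14 -0.15]
```

View pics/w4.png

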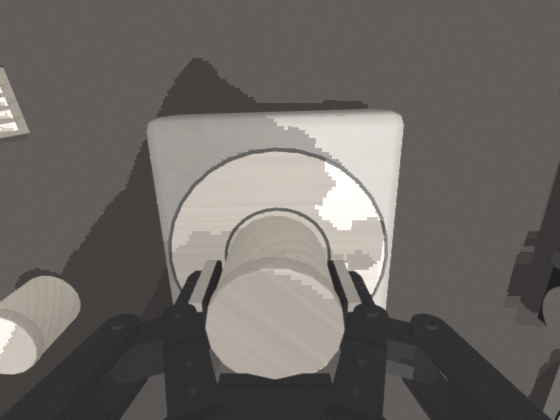

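play_rows:
  rows:
    - [0,0,0.001,0,0,0,0.04]
    - [0,0.0,0.001,0,0,0,0.04]
    - [0,0,0,0,0,0,0.04]
    - [0,0,0,0,0,0,0.054]
    - [0,0,0,0,0,0,0.058]
    - [0,0,0,0,0,0,0.065]
    - [0,0,0,0,0,0,0.075]
    - [0,0,0,0,0,0,0.08]

```text
time_s: 13.9
position: [0.5332, -0.3237, 0.1012]
orientation: [1.0, 0.0, -0.0, -0.002]
contact_force: [-1.0, 0.0, 0.1]
opening: 0.938
```

```bash
python3 -c "
from h import *
go([.5335,-.324,.19],0)
grab('wrist','w5')"
```

```text
t 13.9 pos [ 0.5332 -0.3237  0.1012] F [-0.98  0.02  0.09] op 0.938 turn(deg,tool) [-0.19  0.01  0.01] shift in cur tool [ 0.0003  0.     -0.0888] in target tool [ 0.0003  0.0003 -0.0888]
```

View pics/w5.png

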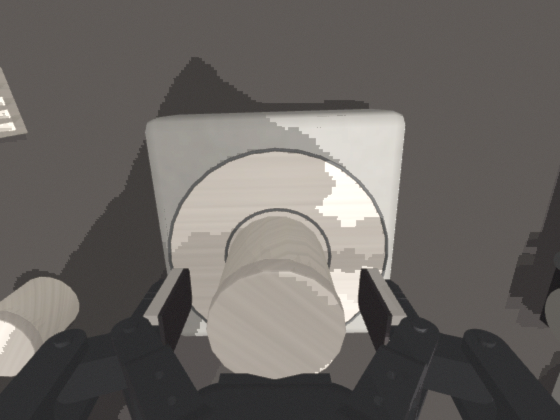

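The tin is standing on the pan and both fingers are clear. I'll rise straight up and then go to the right-hand empty.

play_rows:
  rows:
    - [0,0,-0.015,0,0,0,0.085]
    - [0,0.0,-0.03,0,0,0,0.085]
    - [0,0,-0.04,0,0,0,0.085]
    - [0,-0.005,-0.02,0,0,0,0.085]
    - [-0.018,-0.04,0,0,0,0,0.085]
    - [-0.018,-0.04,0,0,0,0,0.085]
    - [-0.018,-0.04,0,0,0,0,0.085]
    - [-0.018,-0.04,0,0,0,0,0.085]

```text
time_s: 14.95
position: [0.4609, -0.158, 0.2082]
orientation: [1.0, -0.0, 0.001, -0.001]
contact_force: [0.3, 1.0, 1.0]
opening: 0.994
```

```bash
python3 -c "
from h import *
go([.4455,-.1205,.0975],0)
"
```

```text
t 14.95 pos [ 0.4609 -0.158   0.2082] F [0.3  1.01 1.04] op 0.994 turn(deg,tool) [-0.17 -0.1  -0.  ] shift in cur tool [-0.0156 -0.0371  0.1108] in target tool [-0.0154 -0.0375  0.1107]
```

play_rows:
  rows:
    - [-0.01,-0.02,0.01,0,0,0,0.085]
    - [-0.005,-0.014,0.03,0,0,0,0.085]
    - [0,0,0.035,0,0,0,0.085]
    - [0,0,0.03,0,0,0,0.085]
    - [0,0,0,0,0,0,0.085]
    - [0,0,0,0,0,0,0.085]
    - [0,0,0,0,0,0,0.085]
    - [0,0,0,0,0,0,0.085]

```text
time_s: 15.95
position: [0.447, -0.125, 0.103]
orientation: [1.0, -0.0, 0.001, -0.001]
contact_force: [-1.1, -0.1, -0.0]
opening: 0.999
```

```bash
python3 -c "
from h import *
go([.4455,-.1205,.0125],0)
grab('wrist','w6'); grab('top','t6')
lid('w6',275,232,60)
a=cv2.resize(np.load('pics/t6.npz')['p'][170:330,320:480],None,fx=4,fy=3.7,interpolation=cv2.INTER_CUBIC); cv2.imwrite('pics/t6c.png',a[:,:,::-1])
"
```

```text
t 15.95 pos [ 0.447 -0.125  0.103] F [-1.08 -0.11 -0.  ] op 0.999 turn(deg,tool) [-0.16 -0.11 -0.  ] shift in cur tool [-0.0017 -0.0043  0.0906] in target tool [-0.0015 -0.0045  0.0905]
lid 4873 [ 0.4467 -0.1214  0.0581] [ 0.4452 -0.1214] 0.0269
```

View pics/t6c.png

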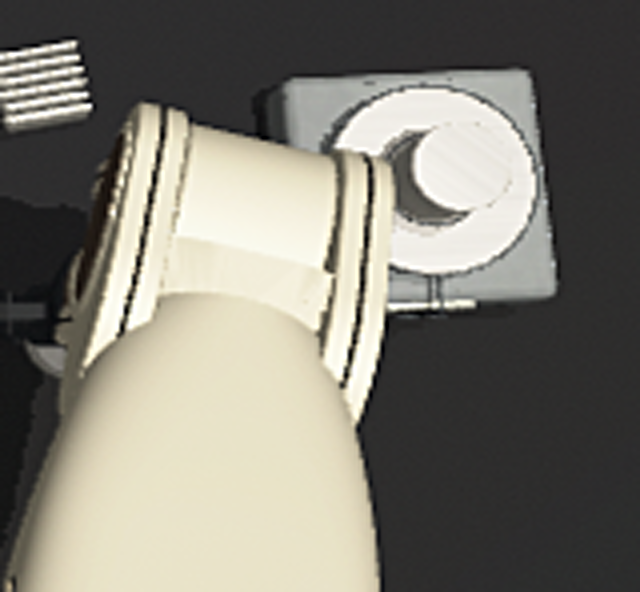

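View pics/w6.png

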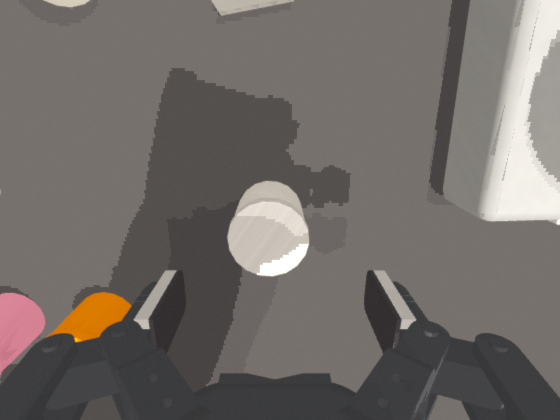

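The full tin stands upright on the pan. The right tin's lid is at (268,238), so I'll grasp it with a small y correction.

play_rows:
  rows:
    - [-0.0015,-0.005,0.01,0,0,0,0.085]
    - [0,0,0.03,0,0,0,0.085]
    - [0,0,0.03,0,0,0,0.085]
    - [0,0,0.02,0,0,0,0.085]
    - [0,0,0,0,0,0,0.06]
    - [0,0,0,0,0,0,0.04]
    - [0,0,0,0,0,0,0.04]
    - [0,0,0,0,0,0,0.04]
  force: 30

```text
time_s: 17.05
position: [0.4452, -0.1195, 0.0126]
orientation: [1.0, 0.0, 0.001, -0.002]
contact_force: [-0.1, 0.1, -1.1]
opening: 0.616
```

```bash
python3 -c "
from h import *
go([.542,.2955,.11],0)
"
```

```text
t 17.05 pos [ 0.4452 -0.1195  0.0126] F [-0.05  0.1  -1.14] op 0.616 turn(deg,tool) [-0.18 -0.07  0.01] shift in cur tool [ 0.0969 -0.4153 -0.096 ] in target tool [ 0.0968 -0.415  -0.0974]
```

play_rows:
  rows:
    - [0,0,-0.02,0,0,0,0.04]
    - [0,0,-0.04,0,0,0,0.04]
    - [0,-0.01,-0.045,0,0,0,0.04]
    - [0.01,-0.04,0,0,0,0,0.04]
    - [0.01,-0.04,0,0,0,0,0.04]
    - [0.01,-0.04,0,0,0,0,0.04]
    - [0.01,-0.04,0,0,0,0,0.04]
    - [0.01,-0.04,0,0,0,0,0.04]

```text
time_s: 18.05
position: [0.4955, 0.0446, 0.1189]
orientation: [0.999, 0.033, -0.001, -0.021]
contact_force: [0.5, 0.2, -0.5]
opening: 0.618
```

play_rows:
  rows:
    - [0.01,-0.04,0,0,0,0,0.04]
    - [0.01,-0.04,0,0,0,0,0.04]
    - [0.01,-0.04,0,0,0,0,0.04]
    - [0.01,-0.04,0,0,0,0,0.04]
    - [0.005,-0.03,0,0,0,0,0.04]
    - [0.0,-0.01,0,0,0,0,0.04]
    - [0,0,0,0,0,0,0.04]
    - [0,0,0,0,0,0,0.04]

```text
time_s: 19.05
position: [0.529, 0.1495, 0.1333]
orientation: [0.993, 0.105, -0.007, -0.059]
contact_force: [-0.1, 0.1, -0.5]
opening: 0.615
```

```bash
python3 -c "
from h import *
go([.542,.2955,.06],0)
grab('wrist','w7')
P,z=pts('w7'); 
"
```

```text
t 19.05 pos [0.529  0.1495 0.1333] F [-0.06  0.13 -0.48] op 0.615 turn(deg,tool) [-6.8   0.85 12.05] shift in cur tool [ 0.0434 -0.1304  0.0894] in target tool [ 0.013  -0.146   0.0733]
```

View pics/w7.png

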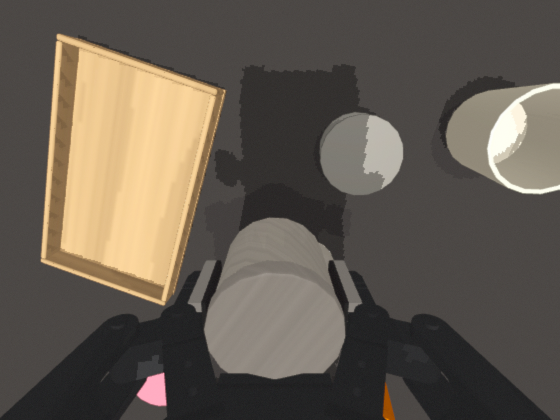

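```bash
python3 -c "
from h import *
s=robot.sense(); print(s['joint_pos'].round(3), s['qvel'].round(3))
P,z=pts('w7'); vv,uu=np.mgrid[:420,:560]
"
```

```text
[ 0.209  0.399 -0.04   1.134  0.119  3.141] [-0.002  0.001  0.002  0.     0.001 -0.   ]
```

Joint 6 is at its limit, because yaw = j1 − j6 + 180°. Near the tray I'll use a yaw of 40°.

```bash
python3 -c "
from h import *
go([.545,.295,.13],40)
"
```

```text
t 19.1 pos [0.5291 0.1494 0.1334] F [-0.06 -0.66 -0.99] op 0.617 turn(deg,tool) [ -6.73  -1.55 -27.92] shift in cur tool [ 0.046  -0.1377  0.0198] in target tool [ 0.1058 -0.1013  0.0034]
```

play_rows:
  rows:
    - [0,0,0,-2.2,-0.5,-9.3,0.04]
    - [0,0,0,-2.2,-0.5,-9.3,0.04]
    - [0,0,0,-2.2,-0.5,-9.3,0.04]
    - [0,0,0,0,0,0,0.04]
    - [0,0,0,0,0,0,0.04]
    - [0,0,0,0,0,0,0.04]
    - [0,0,0,0,0,0,0.04]
    - [0,0,0,0,0,0,0.04]

```text
time_s: 20.1
position: [0.5294, 0.1498, 0.1334]
orientation: [0.94, 0.342, 0.0, -0.001]
contact_force: [-0.2, 0.1, 0.1]
opening: 0.614
```

```bash
python3 -c "
from h import *
go([.545,.295,.13],40); print(robot.sense()['joint_pos'].round(2))
"
```

```text
t 20.1 pos [0.5294 0.1498 0.1334] F [-0.18  0.11  0.15] op 0.614 turn(deg,tool) [-0.12 -0.1  -0.01] shift in cur tool [ 0.1053 -0.1012  0.0038] in target tool [ 0.1053 -0.1012  0.0034]
[ 0.27  0.4  -0.04  1.14  0.    2.72]
```

play_rows:
  rows:
    - [0.02,-0.02,0,0,0,0,0.04]
    - [0.03,-0.029,0,0,0,0,0.04]
    - [0.03,-0.029,0,0,0,0,0.04]
    - [0.02,-0.02,0.01,0,0,0,0.04]
    - [0.005,-0.003,0.02,0,0,0,0.04]
    - [0,0,0.02,0,0,0,0.04]
    - [0,0,0,0,0,0,0.04]
    - [0,0,0,0,0,0,0.04]

```text
time_s: 21.1
position: [0.5453, 0.295, 0.0845]
orientation: [0.94, 0.342, 0.001, -0.001]
contact_force: [0.2, -0.1, -1.1]
opening: 0.612
```

```bash
python3 -c "
from h import *
go([.545,.295,.0176],40); print(robot.sense()['joint_pos'].round(2))
grab('wrist','w8')
"
```

```text
t 21.1 pos [0.5453 0.295  0.0845] F [ 0.19 -0.06 -1.07] op 0.612 turn(deg,tool) [-0.1  -0.15  0.  ] shift in cur tool [-0.0004 -0.      0.0669] in target tool [-0.0002 -0.0002  0.0669]
[0.49 0.57 0.11 1.11 0.   2.94]
```

View pics/w8.png

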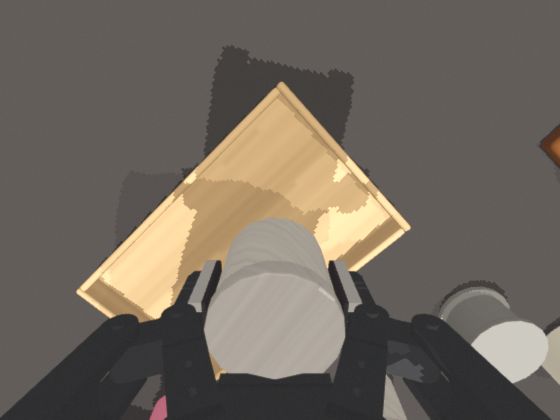

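The wrist view shows the tray's rim corners at (281,85), (409,227) and (80,292), with the tin held above its far half.

```bash
python3 -c "
from h import *
P,z=pts('w8')
c=[ray(z,u,v,.026) for u,v in[(281,84),(409,227),(79,292)]]; print(np.round(c,4)); print('centre',((c[1]+c[2])/2).round(4))
"
```

```text
[[0.6189 0.3508 0.026 ]
 [0.6057 0.2248 0.026 ]
 [0.4146 0.3722 0.026 ]]
centre [0.5102 0.2985 0.026 ]
```

play_rows:
  rows:
    - [0,0,0.025,0,0,0,0.04]
    - [0,0,0.02,0,0,0,0.04]
    - [0,0,0.012,0,0,0,0.04]
    - [0,0,0.006,0,0,0,0.04]
    - [0,0,0.003,0,0,0,0.04]
    - [0,0,0.001,0,0,0,0.04]
    - [0,0,0,0,0,0,0.04]
    - [0,0,0,0,0,0,0.04]

```text
time_s: 22.15
position: [0.5453, 0.2954, 0.0174]
orientation: [0.94, 0.342, 0.001, -0.001]
contact_force: [0.4, 0.1, 0.8]
opening: 0.616
```

play_rows:
  rows:
    - [0,0,0,0,0,0,0.056]
    - [0,0,0,0,0,0,0.066]
    - [0,0,0,0,0,0,0.07]
    - [0,0,0,0,0,0,0.07]
    - [0,0,-0.025,0,0,0,0.07]
    - [0,0,-0.035,0,0,0,0.07]
    - [0,0,-0.045,0,0,0,0.085]
    - [0,0,0,0,0,0,0.085]

```text
time_s: 23.15
position: [0.5477, 0.2964, 0.1267]
orientation: [0.94, 0.342, 0.005, -0.002]
contact_force: [0.2, -0.7, -0.4]
opening: 0.993
```

```bash
python3 -c "
from h import *
go([.464,.122,.0975],40)
grab('wrist','w9')
"
```

```text
t 23.15 pos [0.5477 0.2964 0.1267] F [ 0.19 -0.73 -0.41] op 0.993 turn(deg,tool) [-0.   -0.64  0.02] shift in cur tool [-0.1766  0.0797  0.0272] in target tool [-0.1762  0.0798  0.0292]
```

View pics/w9.png

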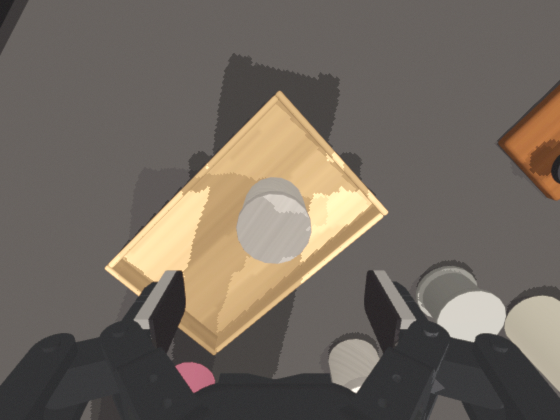

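The first empty stands in the tray at (275,225). Next is the left tin.

play_rows:
  rows:
    - [-0.035,0.016,0,0,0,0,0.085]
    - [-0.044,0.02,0,0,0,0,0.085]
    - [-0.044,0.02,0,0,0,0,0.085]
    - [-0.036,0.016,0,0,0,0,0.085]
    - [-0.017,0.008,0.01,0,0,0,0.085]
    - [0,0,0.018,0,0,0,0.085]
    - [0,0,0,0,0,0,0.085]
    - [0,0,0,0,0,0,0.085]

```text
time_s: 24.2
position: [0.4613, 0.1206, 0.0931]
orientation: [0.94, 0.342, 0.0, -0.001]
contact_force: [0.3, 0.4, 0.5]
opening: 0.993
```

```bash
python3 -c "
from h import *
grab('wrist','w10'); lid('w10',275,232,70)
go([.4645,.122,.0125],40)
"
```

```text
lid 5496 [0.469  0.1213 0.058 ] [0.468  0.1204] 0.0269
t 24.25 pos [0.4617 0.1207 0.0934] F [-0.18  0.14 -0.04] op 0.995 turn(deg,tool) [-0.11 -0.11  0.05] shift in cur tool [0.0028 0.001  0.0809] in target tool [0.0029 0.0008 0.0809]
```

View pics/w10.png

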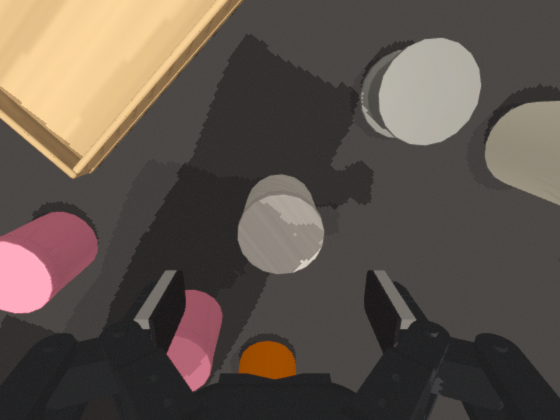

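play_rows:
  rows:
    - [0.004,0.0025,0.01,0,0,0,0.085]
    - [0,0,0.03,0,0,0,0.085]
    - [0,0,0.03,0,0,0,0.085]
    - [0,0,0.01,0,0,0,0.085]
    - [0,0,0,0,0,0,0.06]
    - [0,0,0,0,0,0,0.04]
    - [0,0,0,0,0,0,0.04]
    - [0,0,0,0,0,0,0.04]

```text
time_s: 25.25
position: [0.4672, 0.1216, 0.0144]
orientation: [0.94, 0.342, 0.002, -0.001]
contact_force: [0.4, 0.1, 2.9]
opening: 0.618
```

play_rows:
  rows:
    - [0,0,-0.015,0,0,0,0.04]
    - [0,0,-0.03,0,0,0,0.04]
    - [0,0,-0.035,0,0,0,0.04]
    - [0,0,-0.02,0,0,0,0.04]
    - [0,0,0,0,0,0,0.04]
    - [0,0,0,0,0,0,0.04]
    - [0,0,0,0,0,0,0.04]
    - [0,0,0,0,0,0,0.04]

```text
time_s: 26.25
position: [0.4655, 0.1209, 0.1124]
orientation: [0.94, 0.342, -0.0, -0.001]
contact_force: [-0.4, -1.1, -1.3]
opening: 0.619
```

```bash
python3 -c "
from h import *
go([.4715,.3035,.085],40)
for i in range(3): robot.grab_frame('top'); s=robot.sense(); print(s['contact_force'].round(2))
"
```

```text
t 26.25 pos [0.4655 0.1209 0.1124] F [-0.39 -1.1  -1.32] op 0.619 turn(deg,tool) [-0.17 -0.    0.02] shift in cur tool [ 0.122  -0.1359  0.0278] in target tool [ 0.122  -0.136   0.0274]
[-0.34  0.11 -1.1 ]
[-0.24  0.33 -1.29]
[ 0.49 -0.81 -0.67]
```

It reads about −1.1 N, so it's empty, which fits the middle tin being the full one.

play_rows:
  rows:
    - [0.02,-0.022,0,0,0,0,0.04]
    - [0.03,-0.034,0,0,0,0,0.04]
    - [0.03,-0.034,0,0,0,0,0.04]
    - [0.027,-0.029,0,0,0,0,0.04]
    - [0.015,-0.017,0.01,0,0,0,0.04]
    - [0,0,0.018,0,0,0,0.04]
    - [0,0,0,0,0,0,0.04]
    - [0,0,0,0,0,0,0.04]

```text
time_s: 27.4
position: [0.4721, 0.3031, 0.0857]
orientation: [0.94, 0.342, 0.0, -0.001]
contact_force: [0.5, 0.2, -1.1]
opening: 0.612
```

```bash
python3 -c "
from h import *
go([.4715,.3035,.0195],40)
grab('wrist','w11')
"
```

```text
t 27.4 pos [0.4721 0.3031 0.0857] F [ 0.54  0.24 -1.14] op 0.612 turn(deg,tool) [-0.11 -0.06 -0.03] shift in cur tool [-0.0003 -0.0006  0.0662] in target tool [-0.0002 -0.0007  0.0662]
```

View pics/w11.png

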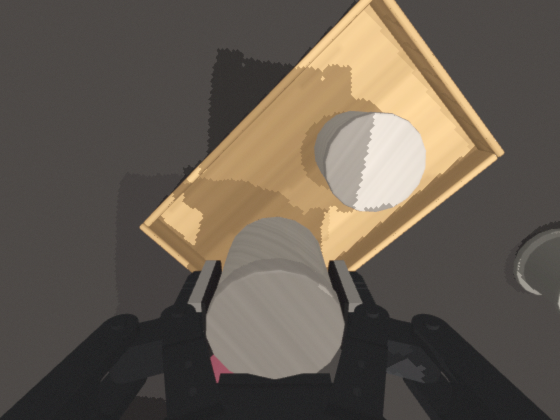

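The held tin is over the tray's near half, clear of the first tin at (374,160). I'll lower it and release.

play_rows:
  rows:
    - [0,0,0.025,0,0,0,0.04]
    - [0,0,0.02,0,0,0,0.04]
    - [0,0,0.012,0,0,0,0.04]
    - [0,0,0.005,0,0,0,0.04]
    - [0,0,0.003,0,0,0,0.04]
    - [0,0,0.001,0,0,0,0.04]
    - [0,0,0,0,0,0,0.04]
    - [0,0,0,0,0,0,0.04]

```text
time_s: 28.45
position: [0.4724, 0.3041, 0.0202]
orientation: [0.94, 0.342, 0.001, -0.001]
contact_force: [0.6, -0.5, -0.6]
opening: 0.613
```

play_rows:
  rows:
    - [0,0,0,0,0,0,0.056]
    - [0,0,0,0,0,0,0.066]
    - [0,0,0,0,0,0,0.07]
    - [0,0,0,0,0,0,0.07]
    - [0,0,-0.02,0,0,0,0.07]
    - [0,0,-0.035,0,0,0,0.07]
    - [0,0,-0.045,0,0,0,0.07]
    - [0,0,-0.04,0,0,0,0.07]

```text
time_s: 29.45
position: [0.4722, 0.3036, 0.1614]
orientation: [0.94, 0.342, 0.001, -0.001]
contact_force: [-0.1, -0.3, 0.2]
opening: 0.82
```

play_rows:
  rows:
    - [-0.03,0,-0.03,0,0,0,0.07]
    - [-0.04,0,-0.03,0,0,0,0.07]
    - [-0.04,0.0,0,0,0,0,0.07]
    - [-0.04,0.0,0,0,0,0,0.07]
    - [-0.03,0,0,0,0,0,0.07]
    - [0,0,0,0,0,0,0.07]
    - [0,0,0,0,0,0,0.07]
    - [0,0,0,0,0,0,0.07]

```text
time_s: 30.45
position: [0.335, 0.1882, 0.2195]
orientation: [0.94, 0.342, 0.001, -0.001]
contact_force: [-0.5, 0.2, 0.3]
opening: 0.815
```

```bash
python3 -c "
from h import *
go([.3,.2,.2],40)
grab('top','t12');grab('scene','s12')
z=np.load('pics/t12.npz'); cv2.imwrite('pics/t12c.png',cv2.resize(z['p'][170:280,370:480],None,fx=5,fy=5,interpolation=cv2.INTER_CUBIC)[:,:,::-1])
z=np.load('pics/s12.npz'); cv2.imwrite('pics/s12c.png',cv2.resize(z['p'][130:230,100:200],None,fx=5.5,fy=5.5,interpolation=cv2.INTER_CUBIC)[:,:,::-1])
"
```

```text
t 30.45 pos [0.335  0.1882 0.2195] F [-0.49  0.21  0.26] op 0.815 turn(deg,tool) [-0.11 -0.13  0.04] shift in cur tool [-0.0192 -0.0315  0.0195] in target tool [-0.0192 -0.0316  0.0195]
```

View pics/t12.png

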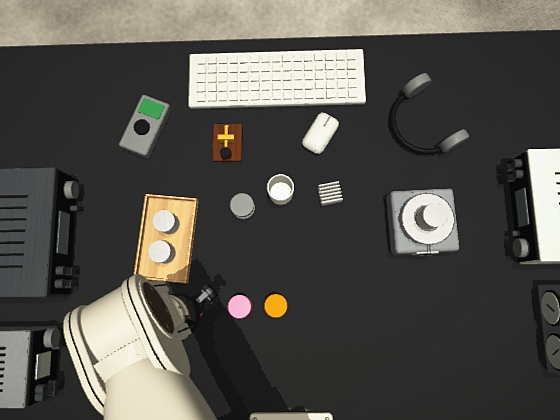

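View pics/s12.png

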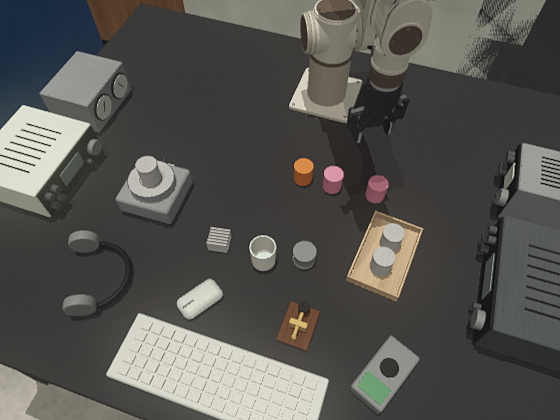

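View pics/t12c.png

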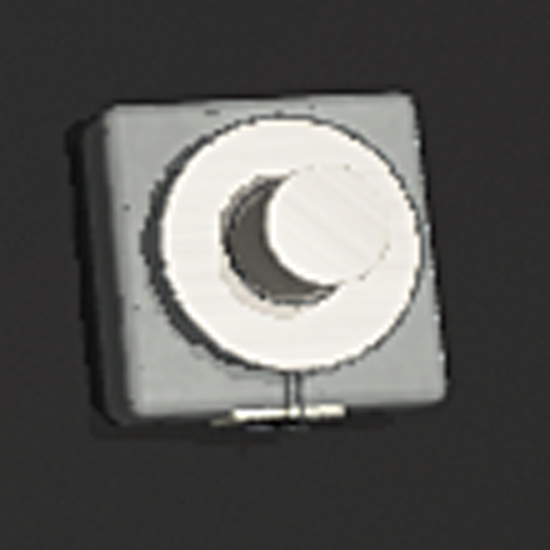

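View pics/s12c.png

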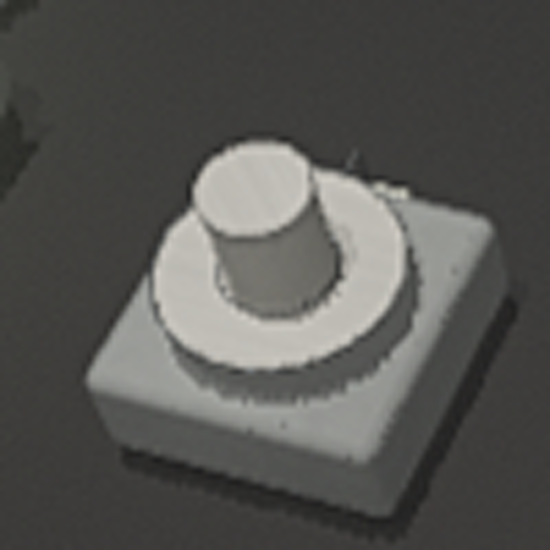

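In the top view both empties stand in the tray at (165,222) and (160,252), and the bystanders haven't moved. Now I'll check the pan centring from the crop: pan rim 160–422 by 115–371, lid 267–391 by 163–287.

```bash
python3 -c "
from h import *
P,z=pts('t12'); Z=P[...,2]; vv,uu=np.mgrid[:420,:560]
ml=(np.hypot(uu-435.5,vv-214.6)<11); print('lid z',np.median(Z[ml]))
A=np.c_[P[ml][:,:2],np.ones(ml.sum())]; print('lid tilt',np.linalg.lstsq(A,P[ml][:,2],rcond=None)[0][:2].round(3))
mp=(np.hypot(uu-428,vv-218.4)<24)&(np.hypot(uu-431,vv-217)>19); zp=np.median(Z[mp]); print('pan z',zp)
k=mp&(abs(Z-zp)<.006); A=np.c_[P[k][:,:2],np.ones(k.sum())]; print('pan tilt',np.linalg.lstsq(A,P[k][:,2],rcond=None)[0][:2].round(3))
c=ray(z,370+291/5-.4,170+243/5-.4,zp); l=ray(z,370+329/5-.4,170+225/5-.4,zp+.058); print('pan',c.round(4),'lid',l.round(4),'off',(l-c)[:2].round(4))
P0,z0=pts('top0')
def b(fn,u,v,r,lo,hi):
    P,_=pts(fn); m=(np.hypot(uu-u,vv-v)<r)&(P[...,2]>lo)&(P[...,2]<hi); return P[m].mean(0).round(4)
for a in[(281,189,20,.06,.08),(242,205,20,.035,.05),(330,192,20,.03,.05),(227,142,30,.008,.05),(321,132,30,.008,.05),(239,306,18,.05,.065),(276,306,18,.05,.065)]: print(b('t12',*a)-b('top0',*a))
for u,v in[(165,222),(160,252)]: print(b('t12',u,v,16,.058,.07))
"
```

```text
lid z 0.14455488798474092
lid tilt [-0.984  2.262]
pan z 0.08664875763591806
pan tilt [ 0.005 -0.001]
pan [ 0.5328 -0.3236  0.0866] lid [ 0.5317 -0.3232  0.1446] off [-0.0011  0.0004]
[-1.0e-04 -1.1e-03 -2.0e-04]
[ 0.     -0.0001  0.    ]
[0.     0.0002 0.    ]
[-6.e-04  2.e-04 -1.e-04]
[3.e-04 0.e+00 1.e-04]
[-1.e-04 -1.e-04  0.e+00]
[ 0.e+00 -1.e-04  0.e+00]
[0.5436 0.2963 0.0624]
[0.4706 0.3045 0.0625]
```

```bash
python3 -c "
from h import *
print(robot.job_done(), robot.sense()['time_s'])"
```

```text
the job is handed in; nothing more can be done
the job is handed in; nothing more can be done
```

The full tin is on the scale's pan, both empties are side by side in the plywood tray, and the job was handed in at about 30.6 s.

**Weighing:** I lifted each tin and read the wrist force. The right and left tins read about 1 N (empty) and the middle one about 3.9 N (full). The full tin went onto the pan first, lowered until the pan carried it. The right tin was lifted once before that and set straight back down.

**Last checks:**
- **Full tin:** it stands about 1 mm from the pan's centre. The pan has sunk about 18 mm, inside the 13–21 mm expected for the full tin, with a tilt of about 0.005 rad.
- **Empties:** both are in the tray, 73 mm apart, with lid heights that fit tins standing on the tray floor.
- **Other things:** the beaker, reel, heat sink, key, mouse, orange tin and one pink tin have moved 1.1 mm or less by the top camera. The arm hid the second pink tin from that camera. It looked unmoved in the scene view, but I did not measure it.

**What did not go cleanly:**
- **Joint limit:** on the first trip to the tray, joint 6 reached the end of its range (3.141 of 3.14 rad). The held tin tilted about 7° in the air; I turned the wrist and set it down upright.
- **Camera disagreement:** the wrist and top cameras differed by up to about 3.5 mm, so I used values between them or positions relative to the held tin.
- **Lid-tilt fit:** the automatic fit of the full tin's lid gave nonsense values, so I judged it upright from the pictures.

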